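# Snap the front cover onto a regulator case and hold it down

### The job

Take the screwdriver off the open regulator case and lay it on the bench beside it, then fetch the round cover by its grip and press it straight down onto the case until all four sprung catches snap over its edge. Do not let go: finish while still holding the cover fully home, pressed down with a steady push of about 12 N. Leave everything else on the bench where it is.

Things in the scene. Friction and masses are not known exactly. Their poses are not given: they have to be found in the camera images.
- case: Round open black plastic cup on a square aluminium fixture plate (150 x 150 x 12 mm), fixed to the bench. Origin: on the cup's axis at bench height; z up. Cup 88 mm outside, 74 mm inside diameter, flat rim 50 mm above the bench. Four sprung steel catches round the rim on the plate's diagonals, reaching out to radius 68 mm and up to height 71 mm.
- case_rim (a point): Centre of the cup's mouth at rim height, 50 mm above the bench. With the cover fully home its flange lies on the rim and the cover's origin is 14 mm below this point (36 mm above the bench).
- catch_0 (a joint): Outward slide (m) of the catch at 45 degrees from the case's x axis: 0 = sprung fully in, to 0.006. Width 14 mm; hook tip 40.5 mm from the axis, hook underside 55 mm above the bench; a steep lead-in ramp above it widens to radius 47.5 mm at height 71 mm. The cover's edge pushes it out 3.5 mm, then it springs back to 0 over the edge. Spring: 1.8 N at 0, plus 600 N/m.
- catch_1 (a joint): Outward slide (m) of the catch at 135 degrees from the case's x axis: 0 = sprung fully in, to 0.006. Width 14 mm; hook tip 40.5 mm from the axis, hook underside 55 mm above the bench; a steep lead-in ramp above it widens to radius 47.5 mm at height 71 mm. The cover's edge pushes it out 3.5 mm, then it springs back to 0 over the edge. Spring: 1.8 N at 0, plus 600 N/m.
- catch_2 (a joint): Outward slide (m) of the catch at 225 degrees from the case's x axis: 0 = sprung fully in, to 0.006. Width 14 mm; hook tip 40.5 mm from the axis, hook underside 55 mm above the bench; a steep lead-in ramp above it widens to radius 47.5 mm at height 71 mm. The cover's edge pushes it out 3.5 mm, then it springs back to 0 over the edge. Spring: 1.8 N at 0, plus 600 N/m.
- catch_3 (a joint): Outward slide (m) of the catch at 315 degrees from the case's x axis: 0 = sprung fully in, to 0.006. Width 14 mm; hook tip 40.5 mm from the axis, hook underside 55 mm above the bench; a steep lead-in ramp above it widens to radius 47.5 mm at height 71 mm. The cover's edge pushes it out 3.5 mm, then it springs back to 0 over the edge. Spring: 1.8 N at 0, plus 600 N/m.
- cover: Loose round front cover lying right way up, 0.12 kg. Origin: centre of its underside; z is its axis, up. From below: grey spigot, 70 mm diameter, 14 mm high, foot chamfered, enters the cup; grey flange, 88 mm diameter, 14 to 18 mm above the origin; black round grip, 36 mm diameter, 18 to 44 mm above the origin. Snapping in takes 10 to 20 N, starting about 12 mm and ending about 2 mm above home.
- driver: Loose screwdriver, 216 mm long, 0.11 kg, lying flat with its handle across the open cup, between the catches. Origin: middle of its length, on its underside; its y axis runs along it, y positive towards the end of the handle, z up. Black handle 26 mm wide and high (y from 8 to 108 mm); the blade is 8 mm thick (y from -108 to 4 mm).
- driver_handle (a point): Middle of the screwdriver's handle (y = 58 mm, 12.5 mm above its underside), the place to grip it, from above across the 26 mm width. Bench that is free to lay it on: x from 0.40 to 0.58 m, y from 0.20 to 0.42 m (left of the case).
- tape: Black tape roll lying flat, 62 mm diameter, 19 mm high; bystander. Origin: centre of underside.
- tube: White grease tube lying, 48 x 158 x 30 mm, long side along its y; bystander. Origin: centre of underside.
- fitting: Chrome nut fitting standing, 53 mm diameter, 74 mm high; bystander. Origin: centre of underside.
- gauge: Rubber-booted pressure gauge on its back, 115 x 80 x 29 mm; bystander. Origin: centre of underside.
- cup: Blue and white mug standing, 78 mm across (112 mm with its handle), 92 mm high; bystander. Origin: centre of underside.
Not all that is in view belongs to the job. There is more than one size of the cover; the one meant has the size given above.

How it is judged:
On the way, in this order (a step that is already met when the one before it is completed fails the run):
1. the screwdriver lies on the bench, off the case and its plate, let go and at rest (height (world z) of driver below 0.03 m and contact force between driver and case below 0.1 N and contact force between driver and the fingers below 0.1 N and linear speed of driver below 0.05 m/s), for 0.2 s.
2. the cover is fully home on the case and all four catches have snapped in (z of cover in the frame of case between 0.034 and 0.0375 m and horizontal distance between cover and case below 0.0035 m and angle between the z axis of cover and the z axis of case, either way round below 0.05 rad and value of joint each of catch_0, catch_1, catch_2, catch_3 below 0.0012 m), for 0.2 s.
At the end, for the whole second after the job is handed in: Cover home on the case (height within 1.5 mm, centre 3.5 mm, tilt 0.05 rad), all four catches within 1.2 mm of fully in; the robot still holds it and it bears on the case with 5 to 40 N. Screwdriver let go, at rest on the bench (origin under 30 mm), not touching case or plate (all of step 1 and all of step 2 and contact force between cover and case between 5 and 40 N and contact force between the fingers and cover above 3 N); the arm keeps its last pose, push and grip.
It fails at once if a bystander (tape roll, grease tube, nut fitting, gauge, mug) is moved by more than 30 mm (distance of any of tape, tube, fitting, gauge, cup from where it was at the start of the episode above 0.03 m).
It fails at once if the screwdriver is dropped or thrown instead of laid down (linear speed of driver above 1.4 m/s).
It also fails if it takes over 61 s, if anything falls off the work surface, if the arm or the gripper's body presses on something with over 40 N, if the wrist force passes 120 N, or if a joint passes its speed limit or range.

### The arm

A 7-joint arm with a two-finger parallel gripper is mounted at the origin on the work surface; the furniture and walls round the work are solid. World frame = base frame: x ahead of the robot, y to its left, z up, the work surface at z = 0. Lengths are in m, angles in rad, forces in N, time in s.
With the tool pointing down it reaches from about 0.4 to 0.85 m from the base axis. Payload 10.4 kg.
Tool frame: the origin (TCP) lies at the very end of the fingers, on their centre line; the grasp point (between the pads) lies 19 mm behind it (r.pinch_z is the distance from the TCP to the grasp point, in m); z points along the fingers, y is the line along which they close (so a half turn about z gives the same grasp; the last joint's range is limited). The gripper opens to 87 mm and grips with 3 to 60 N. Pads are 19 mm wide; open, the fingers measure 117 mm over their backs; the gripper's body (75 mm by 190 mm) begins 51 mm behind the grasp point.
Start: joints at [-1.202, 0.332, -0.065, 1.46, 0.022, 1.35, -0.088], TCP at [0.239, 0.578, 0.223] pointing down, gripper open.
Joint ranges: [-2.6, 2.6], [-0.5, 2.12], [-1.47, 1.34], [0.16, 2.42], [-1.27, 4.41], [0.06, 2.06], [-2.6, 2.6]. Speed limits (rad/s): [2.22, 2.22, 2.79, 2.79, 3.14, 3.14, 3.14].

### API

Orientations are given as a unit quaternion [x, y, z, w].
In Python, from bench import r, camera gives the robot as it stands. The module is installed in compiled form; this text tells all that it offers.
- The arm moves only by the shell command python3 -m pendant 'ROWS' [FORCE]. ROWS is JSON, a list of rows, each an object with "dp": the shift along the tool's x, y, z as a fraction of full scale, a list of three; "rotation": the turn, a rotation vector about the tool's x, y, z as a fraction of full scale, a list of three; "jaw": the opening, from 0 (shut) to 1 (fully open). A call has 1 to 8 rows; each row is the pose to reach, as a shift and turn from the pose commanded when the call began, along the tool's axes at that moment, turning the shorter way round; what a row does not reach only later rows make up. Full scale, the value 1, is 0.15 m for a shift and 2 pi rad for a turn. A row lasts 1/8 s, in which the tool goes at most 62.5 mm and 10.7 degrees, less where a joint would pass 70% of its speed; a pose out of reach is approached as far as the arm can. A call with a number of a shift or a turn outside -1 to 1 is refused whole. A call with a gripper value outside its range is refused whole. The fingers move at their own pace and stop on an object; FORCE is the grip in N (left out, the last holds). Time passes only in rows, so rows that repeat a pose let the fingers close. It gives the time, the measured TCP pose, the force, the opening and the grip force at its end, in the units of the state.
- r.read_state(): the state, without advancing time (a new reading comes with each control period).
- camera(name): name is "scene" or "side" or "wrist"; returns a dict with "image" (420x560x3 uint8, red, green, blue), "z_map" (420x560 float32, m along the optical axis (not along the pixel's ray), 0 where there is no reading), "mtx" (3x3 intrinsics, pixels), "distortion" ([k1, k2, p1, p2, k3] as OpenCV has them; the pictures are not rectified), "T" (4x4, takes a point from camera to world coordinates). Camera axes: x right, y down, z forward; pixel columns grow to the right and rows downward; lengths in m; the calibration is good to about 2 mm. A picture is of the moment at which its call begins.
- r.close_job(): hands the job in; it is judged then, once.
The state is a dict: "time": time; "joint_positions": joint angles; "joint_vel": joint speeds; "joint_torque": joint torques, N m; "ee_pos": TCP position; "eef_rot": TCP orientation; "ft_force": force on the tool from outside, world axes, zero at the start; "torque": the same for the moment, N m; "width": finger opening in m; "grip_force": force on a finger pad.
Only numpy, scipy, OpenCV 4.12 (cv2) and the standard library are available. Lean on these libraries where they do the work, as an engineer would, in place of code of your own. Each camera call takes 0.05 s, during which the arm holds its last target. There are 200 camera calls.

## Working session

There is one attempt and no reset: what is moved stays moved. The work goes in short steps, Python scripts to look and compute and a shell command to move; the robot and the scene stay as the last step left them, time stands still between calls to the robot, and variables do not carry over. Pictures are saved under pics/ and viewed, at most 10 in all, crops included, and the job is handed in when it is done.

```bash
mkdir -p pics; ls; python3 - <<'E'
from bench import r, camera
import cv2,pickle
s=r.read_state(); print(s)
d={}
for n in("scene","side"):
    c=camera(n); d[n]=c; print(n,c["mtx"].tolist(),c["distortion"],c["T"].round(3).tolist()); cv2.imwrite(f"pics/{n}0.png",c["image"][:,:,::-1])
pickle.dump(d,open("c0.pkl","wb"))
E
```

```text
pics
{'time': 0.0, 'joint_positions': array([-1.20160171,  0.33285405, -0.06471709,  1.4609464 ,  0.02157258,
        1.34989397, -0.08851494]), 'joint_vel': array([-4.39156602e-04, -1.57518911e-03, -5.03135141e-05, -8.69161508e-04,
       -9.26097931e-04, -1.53190685e-03,  1.09063869e-03]), 'joint_torque': array([-3.01738027e-06, -6.23251390e+01,  2.46572070e-02, -3.89904821e+01,
       -6.12471672e-02,  3.97150603e-02,  1.30326493e-04]), 'ee_pos': array([0.23849355, 0.57728629, 0.22176268]), 'eef_rot': array([ 1.94638721e-01,  9.80874749e-01, -6.93417188e-04, -1.20489394e-04]), 'ft_force': array([-0.6934714 ,  0.524263  , -0.27063638]), 'torque': array([-0.00795271,  0.01519512, -0.02028455]), 'grip_force': 0.0, 'width': 0.08701711397398192}
scene [[425.43212697512456, 0.0, 278.99201786641174], [0.0, 425.43212697512456, 207.43147414150792], [0.0, 0.0, 1.0]] [-0.10194859  0.          0.          0.          0.        ] [[0.726, -0.476, 0.497, -0.107], [-0.688, -0.522, 0.505, -0.714], [0.019, -0.708, -0.706, 0.963], [0.0, 0.0, 0.0, 1.0]]
side [[543.5683647753688, 0.0, 276.91959729918193], [0.0, 543.5683647753688, 212.4177799811256], [0.0, 0.0, 1.0]] [0.01466948 0.         0.         0.         0.        ] [[-0.906, -0.278, 0.319, 0.008], [-0.423, 0.573, -0.702, 1.067], [0.013, -0.771, -0.637, 1.092], [0.0, 0.0, 0.0, 1.0]]
```

View pics/scene0.png

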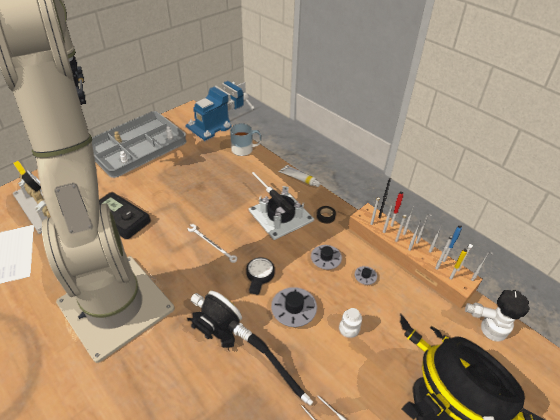

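View pics/side0.png

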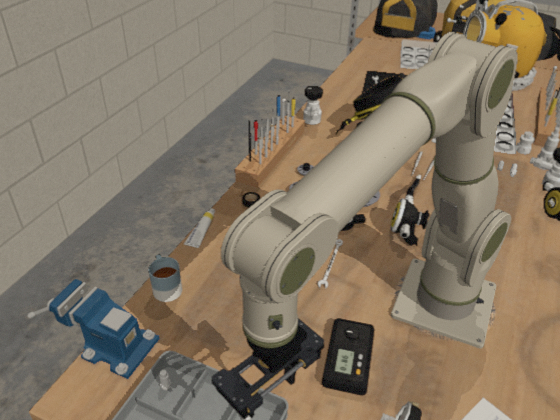

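The scene view shows the case at about (280,212) with the driver across it. There are three covers, at (325,257), (366,274) and (294,305). In the side view the arm hides the case. I'll measure these.

```bash
cat > h.py <<'E'
import numpy as np,cv2
from scipy.spatial.transform import Rotation as R
def rays(c,uv):
    p=cv2.undistortPoints(np.asarray(uv,float).reshape(-1,1,2),c["mtx"],np.asarray(c["distortion"],float)).reshape(-1,2)
    return np.c_[p,np.ones(len(p))]
def plane(c,uv,z):
    d=rays(c,uv)@c["T"][:3,:3].T; o=c["T"][:3,3]
    return o+d*((z-o[2])/d[:,2])[:,None]
def deep(c,uv=None):  # points from depth, per pixel list or the whole map (H,W,3)
    H,W=c["z_map"].shape
    if uv is None:
        v,u=np.mgrid[:H,:W]; q=np.c_[u.ravel(),v.ravel()]
    else: q=np.asarray(uv,int)
    P=(rays(c,q)*c["z_map"][q[:,1],q[:,0]][:,None])@c["T"][:3,:3].T+c["T"][:3,3]
    return P.reshape(H,W,3) if uv is None else P
def tri(o1,d1,o2,d2):  # nearest point of two rays and miss distance
    A=np.c_[d1,-d2]; t=np.linalg.lstsq(A,o2-o1,rcond=None)[0]; a=o1+t[0]*d1;b=o2+t[1]*d2
    return (a+b)/2,np.linalg.norm(a-b)
def move(s,p,yaw=None):  # shift (fraction) along tool axes to world TCP p; turn about tool z
    q=R.from_quat(s["eef_rot"]); print("dp",(q.inv().apply(np.asarray(p)-s["ee_pos"])/.15).round(4))
    x=q.as_matrix(); yw=np.arctan2(x[1,1],x[0,1]); print("tool y heading deg",np.degrees(yw))
    if yaw is not None:
        e=(np.radians(yaw)-yw+np.pi/2)%np.pi-np.pi/2; print("rot z frac",-e/(2*np.pi),"deg",np.degrees(e))
E
python3 - <<'E'
import pickle,cv2,numpy as np
from h import *
c=pickle.load(open("c0.pkl","rb"))["scene"]
P=deep(c)
for n,u,v in[("cov A",325,247),("cov B",366,269),("cov C",294,296),("tape",326,207),("gauge",261,267),("fit",350,315),("mug",241,132),("handle",278,201),("blade",262,183)]:
    p=P[v-2:v+3,u-2:u+3].reshape(-1,3); print(n,np.median(p,0).round(3),np.ptp(p[:,2]).round(3))
# flange extents: grey pixels at 10..25mm height near covers
for n,u,v in[("A",325,257),("B",366,274),("C",294,305)]:
    w=np.zeros(P.shape[:2],bool); w[v-28:v+29,u-30:u+31]=1
    m=w&(P[:,:,2]>.009)&(P[:,:,2]<.1)
    k,l,st,_=cv2.connectedComponentsWithStats(m.astype(np.uint8)); i=l[v-6,u] or 1+np.argmax(st[1:,4]); 
    q=P[l==i]; (cx,cy),rad=cv2.minEnclosingCircle(q[:,:2].astype(np.float32)); print(n,cx,cy,2*rad,np.percentile(q[:,2],[5,50,99]))
I=cv2.resize(c["image"][150:350,220:400,::-1],None,fx=3,fy=3,interpolation=cv2.INTER_CUBIC); cv2.imwrite("pics/crop0.png",I)
E
```

```text
cov A [ 0.528 -0.259  0.044] 0.03
cov B [ 0.561 -0.382  0.031] 0.024
cov C [ 0.342 -0.32   0.058] 0.007
tape [ 0.668 -0.137  0.017] 0.022
gauge [ 0.357 -0.177  0.024] 0.007
fit [ 0.393 -0.457  0.074] 0.008
mug [0.697 0.312 0.057] 0.911
handle [ 0.539 -0.054  0.072] 0.055
blade [0.598 0.09  0.003] 0.072
A 0.5206485986709595 -0.26982831954956055 0.08964057266712189 [0.0147766  0.01853851 0.04610815]
B 0.5571017265319824 -0.38613367080688477 0.06199817359447479 [0.01031737 0.01394892 0.03422277]
C 0.3359757363796234 -0.3253592550754547 0.11850795894861221 [0.02173751 0.02531922 0.06144035]
```

View pics/crop0.png

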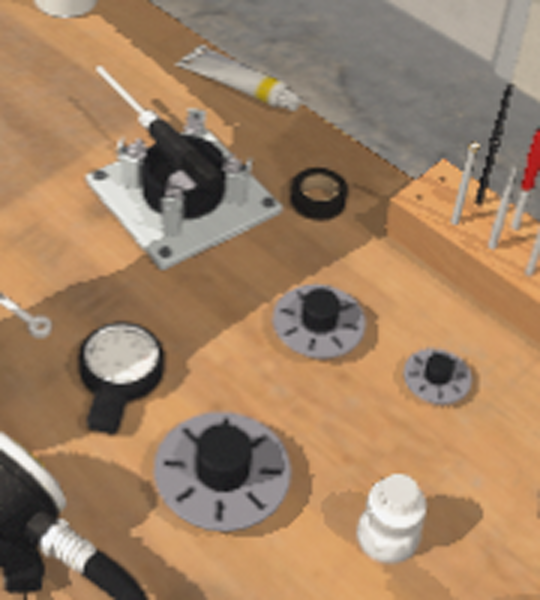

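Cover A is the right one: flange 89.6 mm and grip top 46 mm, at about (0.521, -0.270). Cover B measures 62 mm and C 118 mm. I'll move the wrist over the case.

```bash
python3 -m pendant '[{"dp":[-0.6,-0.2,-0.8],"rotation":[0,0,0],"jaw":1},{"dp":[-0.9,-0.7,-0.9],"rotation":[0,0,0],"jaw":1},{"dp":[-1,-1,-0.9],"rotation":[0,0,0],"jaw":1},{"dp":[-1,-1,-0.9],"rotation":[0,0,0],"jaw":1}]' && python3 -m pendant '[{"dp":[-0.3,-0.3,0],"rotation":[0,0,0],"jaw":1},{"dp":[-0.6,-0.6,0],"rotation":[0,0,0],"jaw":1},{"dp":[-1,-1,0],"rotation":[0,0,0],"jaw":1},{"dp":[-1,-1,0],"rotation":[0,0,0],"jaw":1},{"dp":[-1,-1,0],"rotation":[0,0,0],"jaw":1}]' && python3 -m pendant '[{"dp":[-0.3,-0.3,0],"rotation":[0,0,0],"jaw":1},{"dp":[-0.6,-0.6,0],"rotation":[0,0,0],"jaw":1},{"dp":[-1,-0.8,0],"rotation":[0,0,0],"jaw":1},{"dp":[-1,-0.8,0],"rotation":[0,0,0],"jaw":1},{"dp":[-1,-0.8,0],"rotation":[0,0,0],"jaw":1},{"dp":[-1,-0.8,0],"rotation":[0,0,0],"jaw":1}]'
python3 - <<'E'
from bench import r, camera
import cv2,pickle
s=r.read_state(); d={"s":s}
for n in("wrist","side","scene"):
    d[n]=camera(n)
cv2.imwrite("pics/w1.png",d["wrist"]["image"][:,:,::-1])
print(d["wrist"]["T"].round(3).tolist(),d["wrist"]["mtx"][0,0])
pickle.dump(d,open("c1.pkl","wb"))
E
```

```text
time: 0.6
ee_pos: [0.3178, 0.3902, 0.3536]
eef_rot: [0.195, 0.981, -0.0, -0.0]
ft_force: [1.1, -0.8, 0.1]
width: 0.087
grip_force: 0.0
time: 1.23
ee_pos: [0.3994, 0.1944, 0.3531]
eef_rot: [0.196, 0.981, 0.0, -0.0]
ft_force: [0.3, 0.5, -1.0]
width: 0.0869
grip_force: 0.0
time: 1.98
ee_pos: [0.4911, 0.0301, 0.3529]
eef_rot: [0.193, 0.981, 0.0, -0.0]
ft_force: [-0.2, -0.2, 0.1]
width: 0.0873
grip_force: 0.0
[[0.378, 0.895, 0.238, 0.427], [0.926, -0.365, -0.097, 0.057], [-0.0, 0.257, -0.966, 0.516], [0.0, 0.0, 0.0, 1.0]] 295.2136924755308
```

View pics/w1.png

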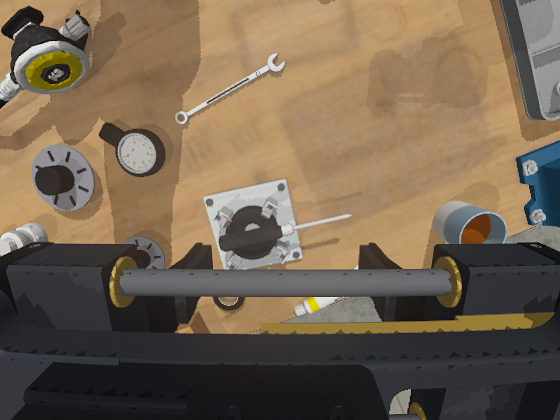

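The wrist view shows the case plate around (252,228), with the handle from (220,240) to (283,230) and the blade tip at (352,216). I'll measure from wrist and scene.

```bash
python3 - <<'E'
import pickle
from h import *
d=pickle.load(open("c1.pkl","rb")); w=d["wrist"]; sc=d["scene"]
def comp(c,m,near=None):
    k,l,st,ce=cv2.connectedComponentsWithStats(m.astype(np.uint8)); return l==1+np.argmax(st[1:,4])
for n,c in(("wrist",w),("scene",sc)):
    P=deep(c); I=c["image"].astype(int).copy(); mx=I.max(2)
    near=(np.hypot(P[...,0]-.55,P[...,1]+.04)<.14)
    rel=near&(c["z_map"]>0)
    pl=comp(c,rel&(abs(P[...,2]-.012)<.005)); ct=max(cv2.findContours(pl.astype(np.uint8),0,1)[0],key=cv2.contourArea)
    q=plane(c,cv2.convexHull(ct).reshape(-1,2),.012); rc=cv2.minAreaRect((q[:,:2]*1000).astype(np.float32)); print(n,"plate",rc, "z",np.median(P[pl][:,2]))
    h=comp(c,rel&(P[...,2]>.06)&(P[...,2]<.09)&(mx<70)); q=P[h]; rc=cv2.minAreaRect((q[:,:2]*1000).astype(np.float32)); print(" handle",rc,"z",np.percentile(q[:,2],[5,50,95]),h.sum())
    u,v=np.nonzero(h)[::-1]; print(" handle px",u.min(),u.max(),v.min(),v.max())
    rim=rel&(abs(P[...,2]-.05)<.003)&(mx<60); q=P[rim][:,:2]
    A=np.c_[2*q,np.ones(len(q))]; s=np.linalg.lstsq(A,(q**2).sum(1),rcond=None)[0]; print(" rim fit",s[:2],np.sqrt(s[2]+s[0]**2+s[1]**2),len(q), "z",np.median(P[rim][:,2]))
# blade tip from two views: wrist (352,216); scene (254,174)
E
```

```text
wrist plate ((544.7267456054688, -52.54010772705078), (149.91616821289062, 138.19500732421875), 80.14723205566406) z 0.012638048294318416
 handle ((549.319091796875, -54.984619140625), (86.14464569091797, 27.298063278198242), 79.31721496582031) z [0.06484465 0.07239629 0.07677141] 354
 handle px 224 276 228 250
 rim fit [ 0.54960187 -0.05412996] 0.03950446533666436 115 z 0.04998975363427727
scene plate ((545.8164672851562, -58.31922149658203), (153.43731689453125, 150.85107421875), 79.0479965209961) z 0.011932012769887534
 handle ((542.3139038085938, -56.19432830810547), (98.5913314819336, 23.856056213378906), 82.8487319946289) z [0.06368316 0.0735303  0.07765141] 204
 handle px 270 292 190 212
 rim fit [ 0.54669345 -0.0559883 ] 0.040063118389251716 77 z 0.05001838509022516
```

```bash
python3 -m pendant '[{"dp":[-0.3,-0.4,0.2],"rotation":[0,0,0.214],"jaw":1},{"dp":[-0.66,-0.85,0.6],"rotation":[0,0,0.214],"jaw":1},{"dp":[-0.66,-0.85,0.6],"rotation":[0,0,0.214],"jaw":1},{"dp":[-0.66,-0.85,0.6],"rotation":[0,0,0.214],"jaw":1},{"dp":[-0.66,-0.85,0.6],"rotation":[0,0,0.214],"jaw":1},{"dp":[-0.66,-0.85,0.6],"rotation":[0,0,0.214],"jaw":1},{"dp":[-0.66,-0.85,0.6],"rotation":[0,0,0.214],"jaw":0.5},{"dp":[-0.66,-0.85,0.6],"rotation":[0,0,0.214],"jaw":0.5}]' 
python3 - <<'E'
from bench import r, camera
import cv2,pickle
d={n:camera(n) for n in("wrist","side")}; d["s"]=r.read_state(); print(d["s"]["joint_positions"])
cv2.imwrite("pics/w2.png",d["wrist"]["image"][:,:,::-1])
pickle.dump(d,open("c2.pkl","wb"))
E
```

```text
time: 3.12
ee_pos: [0.5344, -0.1268, 0.2631]
eef_rot: [0.763, 0.646, 0.0, -0.0]
ft_force: [-0.5, -0.1, -0.1]
width: 0.0741
grip_force: 0.0
[-0.51849178  0.16123795  0.75813193  1.63619747 -0.11275515  1.38896789
  0.09156859]
```

View pics/w2.png

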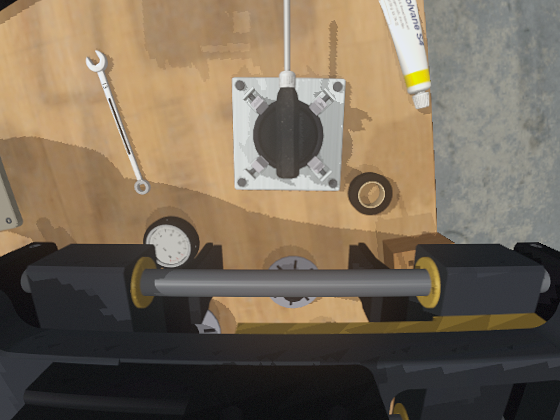

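The case plate is fully visible at (233..345, 78..190), with the handle running from (288,88) to (287,178).

```bash
python3 - <<'E'
import pickle
from h import *
d=pickle.load(open("c2.pkl","rb")); c=d["wrist"]; P=deep(c); I=c["image"].astype(int); mx=I.max(2)
rel=(np.hypot(P[...,0]-.547,P[...,1]+.056)<.125)&(c["z_map"]>0)
def big(m):
    k,l,st,ce=cv2.connectedComponentsWithStats(m.astype(np.uint8)); return l==1+np.argmax(st[1:,4])
pl=big(rel&(P[...,2]>.007)&(P[...,2]<.09)&(np.mgrid[:420,:560][0]>=76)); ct=max(cv2.findContours(pl.astype(np.uint8),0,1)[0],key=cv2.contourArea)
pl12=big(rel&(abs(P[...,2]-.012)<.004)); ct=max(cv2.findContours(pl12.astype(np.uint8),0,1)[0],key=cv2.contourArea)
q=plane(c,cv2.convexHull(ct).reshape(-1,2),.012); print("plate",cv2.minAreaRect((q[:,:2]*1000).astype(np.float32)),np.median(P[pl12][:,2]))
h=big(rel&(P[...,2]>.058)&(P[...,2]<.09)&(mx<70)); q=P[h]; print("handle depth",cv2.minAreaRect((q[:,:2]*1000).astype(np.float32)),np.percentile(q[:,2],[5,50,95,99]))
u,v=np.nonzero(h)[::-1]; print(u.min(),u.max(),v.min(),v.max())
ct=max(cv2.findContours(h.astype(np.uint8),0,1)[0],key=cv2.contourArea).reshape(-1,2)
q=plane(c,ct,.0625); print("handle ray @62.5",cv2.minAreaRect((q[:,:2]*1000).astype(np.float32)))
cup=rel&(mx<75)&(P[...,2]>.046)&(P[...,2]<.053); q=P[cup][:,:2]; (x,y),rad=cv2.minEnclosingCircle(q.astype(np.float32)); print("rim circle",x,y,rad,np.median(P[cup][:,2]))
# blade
b=(mx>90)&(np.mgrid[:420,:560][0]<70)&(abs(np.mgrid[:420,:560][1]-287)<12)&(P[...,2]>.04)&(c["z_map"]>0); print("blade",P[b].mean(0) if b.any() else None, b.sum())
# two-view triangulation of the handle middle: wrist here and scene (crop mean of handle mask)
s=pickle.load(open("c1.pkl","rb"))["scene"]; Q=deep(s); 
hs=big((np.hypot(Q[...,0]-.547,Q[...,1]+.056)<.125)&(Q[...,2]>.06)&(Q[...,2]<.09)&(s["image"].max(2)<70))
m=lambda M:np.array([np.nonzero(M)[1].mean(),np.nonzero(M)[0].mean()])
f=lambda k,uv:(k["T"][:3,3],(rays(k,[uv])@k["T"][:3,:3].T)[0])
print("tri",tri(*f(c,m(h)),*f(s,m(hs))))
E
```

```text
plate ((550.0550537109375, -54.92774963378906), (149.39369201660156, 150.06546020507812), 79.90231323242188) 0.012405480541344327
handle depth ((559.7831420898438, -51.3125114440918), (94.20831298828125, 8.524457931518555), 81.21504211425781) [0.06473342 0.07066709 0.07553809 0.07654389]
292 299 89 172
handle ray @62.5 ((559.8749389648438, -51.87664031982422), (95.98236083984375, 8.319766998291016), 81.20884704589844)
rim circle 0.5505408048629761 -0.05441400781273842 0.04287825524806976 0.050140317528559575
blade [0.56638768 0.05280314 0.06629942] 429
tri (array([ 0.55727597, -0.05116701,  0.0546005 ]), np.float64(0.008610271286521514))
```

```bash
python3 - <<'E'
import pickle
from h import *
c=pickle.load(open("c2.pkl","rb"))["wrist"]; s=pickle.load(open("c1.pkl","rb"))["scene"]; C=np.array([.550,-.0547])
a=np.radians(81); e=np.array([np.cos(a),np.sin(a)]); n=np.array([-e[1],e[0]])
f=lambda k,uv:(k["T"][:3,3],(rays(k,[uv])@k["T"][:3,:3].T)[0])
mm=[]
for k in(c,s):
    P=deep(k); al=(P[...,:2]-C)@e; pe=(P[...,:2]-C)@n
    h=(k["z_map"]>0)&(P[...,2]>.0585)&(P[...,2]<.09)&(abs(al)<.07)&(abs(pe)<.019)
    h=cv2.morphologyEx(h.astype(np.uint8),cv2.MORPH_OPEN,np.ones((3,3))) 
    ct=max(cv2.findContours(h,0,1)[0],key=cv2.contourArea); q=P[h>0]
    print(cv2.minAreaRect((q[:,:2]*1000).astype(np.float32)),np.percentile(q[:,2],[50,99]),"along",np.percentile(al[h>0],[1,99]),"perp",np.percentile(pe[h>0],[1,99]))
    top=h.astype(bool)&(P[...,2]>.074); mm.append([np.nonzero(top)[1].mean(),np.nonzero(top)[0].mean()])
    q=P[top]; print(" ridge",q.mean(0)); 
    vx=cv2.fitLine(q[:,:2].astype(np.float32),cv2.DIST_L2,0,.01,.01).ravel(); print(" dir",np.degrees(np.arctan2(vx[1],vx[0])))
print("tri ridge",tri(*f(c,mm[0]),*f(s,mm[1])))
E
```

```text
((550.9008178710938, -45.282005310058594), (119.68277740478516, 27.9693603515625), 81.17854309082031) [0.07423634 0.07764768] along [-0.04816089  0.06740163] perp [-0.01343049  0.01350048]
 ridge [ 0.54977384 -0.05459384  0.07582615]
 dir 81.09497
((545.3382568359375, -45.16804122924805), (121.13916015625, 25.203632354736328), 80.54865264892578) [0.07240021 0.07952031] along [-0.05049768  0.06697685] perp [-0.00583377  0.01774742]
 ridge [ 0.54481085 -0.05555891  0.07606398]
 dir 80.56094
tri ridge (array([ 0.549046  , -0.05327264,  0.07135778]), np.float64(0.0023675754411964685))
```

The handle middle is at (0.550, -0.054) with its top at 0.076 (expected 0.0755) and heading 81°. The case is at (0.550, -0.0547) with yaw -10°. Both are consistent with the given sizes.

```bash
python3 - <<'E'
from bench import r
from h import *
s=r.read_state(); move(s,[.550,-.054,.053],-9.5)
E
```

```text
dp [0.4973 0.0238 1.4007]
tool y heading deg -9.283564724822241
rot z frac 0.0006012090977160025 deg -0.2164352751777609
```

```bash
python3 -m pendant '[{"dp":[0.3,0.015,0.2],"rotation":[0,0,0],"jaw":0.5},{"dp":[0.497,0.024,0.5],"rotation":[0,0,0],"jaw":0.5},{"dp":[0.497,0.024,0.8],"rotation":[0,0,0],"jaw":0.5},{"dp":[0.497,0.024,0.9],"rotation":[0,0,0],"jaw":0.5},{"dp":[0.497,0.024,0.9],"rotation":[0,0,0],"jaw":0.5}]' 25 && python3 -m pendant '[{"dp":[0,0,0.15],"rotation":[0,0,0],"jaw":0.5},{"dp":[0,0,0.3],"rotation":[0,0,0],"jaw":0.5},{"dp":[0,0,0.4],"rotation":[0,0,0],"jaw":0.5},{"dp":[0,0,0.5],"rotation":[0,0,0],"jaw":0.5},{"dp":[0,0,0.5],"rotation":[0,0,0],"jaw":0.5}]'
```

```text
time: 3.85
ee_pos: [0.5501, -0.0552, 0.1282]
eef_rot: [0.763, 0.646, -0.0, -0.0]
ft_force: [0.2, -0.3, 0.6]
width: 0.0435
grip_force: 0.0
time: 4.47
ee_pos: [0.5499, -0.0547, 0.0526]
eef_rot: [0.763, 0.646, -0.0, -0.0]
ft_force: [-0.3, -0.2, -0.0]
width: 0.0437
grip_force: 0.0
```

```bash
python3 -m pendant '[{"dp":[0,0,0],"rotation":[0,0,0],"jaw":0.1},{"dp":[0,0,0],"rotation":[0,0,0],"jaw":0.1},{"dp":[0,0,0],"rotation":[0,0,0],"jaw":0.1},{"dp":[0,0,0],"rotation":[0,0,0],"jaw":0.1}]' 30 && python3 -m pendant '[{"dp":[0,0,-0.1],"rotation":[0,0,0],"jaw":0.1},{"dp":[0,0,-0.3],"rotation":[0,0,0],"jaw":0.1},{"dp":[0,0,-0.6],"rotation":[0,0,0],"jaw":0.1},{"dp":[0,0,-0.8],"rotation":[0,0,0],"jaw":0.1},{"dp":[0,0,-0.8],"rotation":[0,0,0],"jaw":0.1}]'
```

```text
time: 4.97
ee_pos: [0.5505, -0.0546, 0.0536]
eef_rot: [0.763, 0.646, 0.0, 0.0]
ft_force: [-2.5, 0.3, 6.4]
width: 0.0264
grip_force: 30.0
time: 5.6
ee_pos: [0.5516, -0.0548, 0.1759]
eef_rot: [0.763, 0.646, 0.002, 0.001]
ft_force: [-0.5, -1.0, -1.9]
width: 0.0265
grip_force: 30.0
```

Holding at 26.4 mm width. I'll carry it left.

```bash
python3 -m pendant '[{"dp":[0.15,-0.08,0],"rotation":[0,0,0],"jaw":0.1},{"dp":[0.35,-0.18,0],"rotation":[0,0,0],"jaw":0.1},{"dp":[0.55,-0.28,0],"rotation":[0,0,0],"jaw":0.1},{"dp":[0.75,-0.38,0],"rotation":[0,0,0],"jaw":0.1},{"dp":[0.9,-0.46,0],"rotation":[0,0,0],"jaw":0.1},{"dp":[0.95,-0.46,0],"rotation":[0,0,0],"jaw":0.1}]' && python3 -m pendant '[{"dp":[0.15,-0.08,0],"rotation":[0,0,0],"jaw":0.1},{"dp":[0.35,-0.18,0.1],"rotation":[0,0,0],"jaw":0.1},{"dp":[0.55,-0.28,0.3],"rotation":[0,0,0],"jaw":0.1},{"dp":[0.75,-0.38,0.5],"rotation":[0,0,0],"jaw":0.1},{"dp":[0.9,-0.46,0.7],"rotation":[0,0,0],"jaw":0.1},{"dp":[0.95,-0.46,0.7],"rotation":[0,0,0],"jaw":0.1},{"dp":[0.95,-0.46,0.7],"rotation":[0,0,0],"jaw":0.1}]'
python3 - <<'E'
from bench import r, camera
from h import *
import pickle
s=r.read_state(); move(s,[.46,.25,.004])
d={n:camera(n) for n in("wrist","side")}; pickle.dump(d,open("c3.pkl","wb"))
I=np.hstack([cv2.resize(d[n]["image"][:,:,::-1],(400,300)) for n in d]); cv2.imwrite("pics/w3.png",I)
E
```

```text
time: 6.35
ee_pos: [0.5047, 0.0987, 0.1724]
eef_rot: [0.762, 0.647, -0.0, -0.0]
ft_force: [0.6, 0.3, -1.5]
width: 0.0263
grip_force: 30.0
time: 7.22
ee_pos: [0.4624, 0.2485, 0.0689]
eef_rot: [0.763, 0.646, 0.0, 0.0]
ft_force: [-0.5, 0.2, -1.2]
width: 0.027
grip_force: 30.0
dp [ 0.007  -0.018   0.4325]
tool y heading deg -9.536892944391154
```

View pics/w3.png

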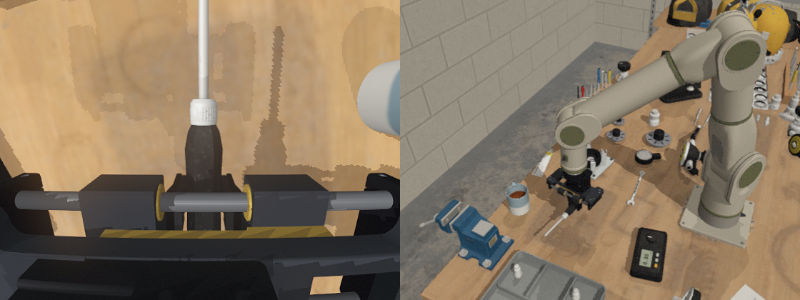

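The driver is held straight and the bench beneath it is clear, with the mug off to the right. Lower it.

```bash
python3 -m pendant '[{"dp":[0,0,0.12],"rotation":[0,0,0],"jaw":0.1},{"dp":[0,0,0.24],"rotation":[0,0,0],"jaw":0.1},{"dp":[0,0,0.34],"rotation":[0,0,0],"jaw":0.1},{"dp":[0,0,0.39],"rotation":[0,0,0],"jaw":0.1},{"dp":[0,0,0.42],"rotation":[0,0,0],"jaw":0.1},{"dp":[0,0,0.43],"rotation":[0,0,0],"jaw":0.1},{"dp":[0,0,0.43],"rotation":[0,0,0],"jaw":0.1}]'
```

```text
time: 8.2
ee_pos: [0.4614, 0.2494, 0.0039]
eef_rot: [0.763, 0.646, 0.0, -0.0]
ft_force: [0.1, -0.3, -1.1]
width: 0.0263
grip_force: 30.0
```

```bash
python3 -m pendant '[{"dp":[0,0,0.008],"rotation":[0,0,0],"jaw":0.1},{"dp":[0,0,0.012],"rotation":[0,0,0],"jaw":0.1},{"dp":[0,0,0.012],"rotation":[0,0,0],"jaw":0.1}]' && python3 -m pendant '[{"dp":[0,0,0],"rotation":[0,0,0],"jaw":0.35},{"dp":[0,0,0],"rotation":[0,0,0],"jaw":0.5},{"dp":[0,0,0],"rotation":[0,0,0],"jaw":0.5},{"dp":[0,0,0],"rotation":[0,0,0],"jaw":0.5}]' && python3 -m pendant '[{"dp":[0,0,-0.2],"rotation":[0,0,0],"jaw":0.5},{"dp":[0,0,-0.5],"rotation":[0,0,0],"jaw":0.5},{"dp":[0,0,-0.9],"rotation":[0,0,0],"jaw":0.6},{"dp":[0,0,-1],"rotation":[0,0,0],"jaw":0.7},{"dp":[0,0,-1],"rotation":[0,0,0],"jaw":0.7}]'
python3 - <<'E'
from bench import r, camera
from h import *
import pickle
s=r.read_state(); move(s,[.54,-.15,.20])
c=camera("wrist"); P=deep(c); m=(P[...,2]>.005)&(P[...,2]<.05)&(c["z_map"]>0)&(abs(P[...,0]-.48)<.07)&(P[...,1]>.1)&(P[...,1]<.45)
q=P[m]; print(cv2.minAreaRect((q[:,:2]*1000).astype(np.float32)),np.percentile(q[:,2],[5,50,99]))
cv2.imwrite("pics/w4.png",c["image"][:,:,::-1])
E
```

```text
time: 8.57
ee_pos: [0.4615, 0.2496, 0.0035]
eef_rot: [0.763, 0.646, 0.001, -0.0]
ft_force: [-8.2, -4.9, 21.0]
width: 0.0267
grip_force: 30.0
time: 9.07
ee_pos: [0.4611, 0.2492, 0.0017]
eef_rot: [0.763, 0.646, -0.0, -0.0]
ft_force: [0.2, -0.6, 0.1]
width: 0.0425
grip_force: 0.0
time: 9.7
ee_pos: [0.4614, 0.2496, 0.1523]
eef_rot: [0.763, 0.646, 0.001, -0.0]
ft_force: [-0.2, 0.4, -0.6]
width: 0.0592
grip_force: 0.0
dp [-2.5408  0.9556 -0.3214]
tool y heading deg -9.478532405650494
((471.9504089355469, 306.5803527832031), (214.90036010742188, 27.704429626464844), 80.40858459472656) [0.01518315 0.0225768  0.02753331]
```

The driver is laid down (centre (0.472, 0.307), top 27 mm, let go). Next the cover; I'll bring the wrist camera over it.

```bash
python3 -m pendant '[{"dp":[-0.3,0.08,-0.3],"rotation":[0,0,0],"jaw":0.8},{"dp":[-0.7,0.16,-0.5],"rotation":[0,0,0],"jaw":0.8},{"dp":[-1,0.24,-0.6],"rotation":[0,0,0],"jaw":0.8},{"dp":[-1,0.24,-0.6],"rotation":[0,0,0],"jaw":0.8}]' && python3 -m pendant '[{"dp":[-0.35,0.08,0],"rotation":[0,0,0],"jaw":0.8},{"dp":[-0.7,0.16,0],"rotation":[0,0,0],"jaw":0.8},{"dp":[-1,0.24,0],"rotation":[0,0,0],"jaw":0.8},{"dp":[-1,0.24,0],"rotation":[0,0,0],"jaw":0.8}]' && python3 -m pendant '[{"dp":[-0.35,0.08,0],"rotation":[0,0,0],"jaw":0.8},{"dp":[-0.7,0.16,0],"rotation":[0,0,0],"jaw":0.8},{"dp":[-1,0.24,0],"rotation":[0,0,0],"jaw":0.8},{"dp":[-1,0.24,0],"rotation":[0,0,0],"jaw":0.8}]' && python3 -m pendant '[{"dp":[-0.35,0.08,0],"rotation":[0,0,0],"jaw":0.8},{"dp":[-0.7,0.16,0],"rotation":[0,0,0],"jaw":0.8},{"dp":[-0.86,0.24,0],"rotation":[0,0,0],"jaw":0.8},{"dp":[-0.86,0.24,0],"rotation":[0,0,0],"jaw":0.8},{"dp":[-0.86,0.24,0],"rotation":[0,0,0],"jaw":0.8}]'
cat > m.py <<'E'
import sys,pickle
from bench import r,camera
from h import *
d={n:camera(n) for n in("wrist","scene")}; s=r.read_state(); pickle.dump((d,s),open(sys.argv[1]+".pkl","wb"))
cv2.imwrite("pics/"+sys.argv[1]+".png",d["wrist"]["image"][:,:,::-1])
f=lambda k,uv:(k["T"][:3,3],(rays(k,[uv])@k["T"][:3,:3].T)[0]); mm=[]
for n,c in d.items():
    P=deep(c); mx=c["image"].max(2); near=(np.hypot(P[...,0]-.521,P[...,1]+.27)<.06)&(c["z_map"]>0)
    for nm,lo,hi in(("flange",.012,.06),("grip",.032,.06)):
        m=(near&(P[...,2]>lo)&(P[...,2]<hi)).astype(np.uint8)
        ct=max(cv2.findContours(m,0,1)[0],key=cv2.contourArea); h=cv2.convexHull(ct).reshape(-1,2)
        q=P[m>0]; z=.018 if nm=="flange" else .044
        (x,y),rad=cv2.minEnclosingCircle((plane(c,h,z)[:,:2]).astype(np.float32)); 
        (x2,y2),r2=cv2.minEnclosingCircle(q[:,:2].astype(np.float32))
        print(n,nm,"ray",round(x,4),round(y,4),round(2*rad,4),"depth",round(x2,4),round(y2,4),round(2*r2,4),"z",np.percentile(q[:,2],[5,50,95]).round(4),h.min(0),h.max(0))
    top=near&(P[...,2]>.042)&(P[...,2]<.06); v,u=np.nonzero(top); mm.append([u.mean(),v.mean()]); print(" grip top depth",P[top].mean(0).round(4))
print("tri grip top",tri(*f(d["wrist"],mm[0]),*f(d["scene"],mm[1])))
E
python3 m.py w5
```

```text
time: 10.25
ee_pos: [0.4724, 0.0912, 0.2416]
eef_rot: [0.765, 0.644, 0.0, 0.0]
ft_force: [0.7, 0.8, -0.4]
width: 0.0696
grip_force: 0.0
time: 10.75
ee_pos: [0.482, -0.0613, 0.2402]
eef_rot: [0.765, 0.644, -0.001, -0.0]
ft_force: [0.8, 1.3, -1.3]
width: 0.0698
grip_force: 0.0
time: 11.25
ee_pos: [0.4928, -0.2144, 0.2401]
eef_rot: [0.764, 0.645, -0.002, -0.0]
ft_force: [0.6, -1.2, -1.2]
width: 0.0698
grip_force: 0.0
time: 11.88
ee_pos: [0.5084, -0.3433, 0.2405]
eef_rot: [0.763, 0.647, -0.0, -0.001]
ft_force: [0.1, 0.6, 1.2]
width: 0.0696
grip_force: 0.0
wrist flange ray 0.5228 -0.2699 0.0887 depth 0.5228 -0.2699 0.0888 z [0.0172 0.0188 0.0449] [253  99] [321 169]
wrist grip ray 0.5233 -0.2695 0.0361 depth 0.5232 -0.2695 0.0361 z [0.043  0.0443 0.0457] [273 119] [302 149]
 grip top depth [ 0.5235 -0.2694  0.0443]
scene flange ray 0.5202 -0.2702 0.0892 depth 0.519 -0.2692 0.0926 z [0.015  0.0184 0.0444] [311 245] [341 269]
scene grip ray 0.5167 -0.2726 0.0441 depth 0.5203 -0.2699 0.0384 z [0.0344 0.0427 0.0466] [320 246] [332 258]
 grip top depth [ 0.5197 -0.2702  0.044 ]
tri grip top (array([ 0.52307532, -0.26874599,  0.03971792]), np.float64(0.0014688681817097294))
```

View pics/w5.png

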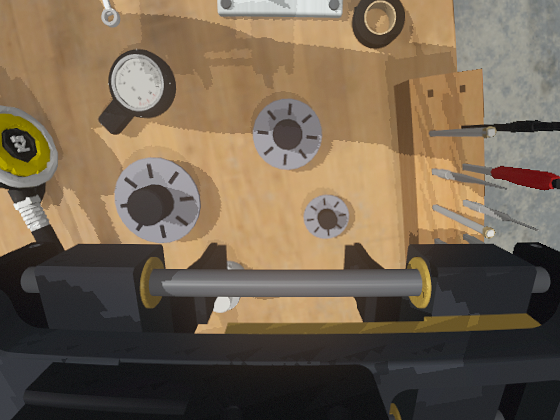

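Cover A is confirmed: flange 88.7 mm, grip 36.1 mm, top at 44 mm, centre (0.523, -0.2695), at (287,134) in the wrist view.

```bash
python3 - <<'E'
from bench import r
from h import *
s=r.read_state(); move(s,[.5232,-.2696,.021],-10)
E
```

```text
dp [0.5001 0.0178 1.4691]
tool y heading deg -9.354001443693651
rot z frac 0.001794440434184317 deg -0.645998556306354
```

```bash
python3 -m pendant '[{"dp":[0.25,0.01,0.1],"rotation":[0,0,0.0018],"jaw":0.8},{"dp":[0.5,0.018,0.4],"rotation":[0,0,0.0018],"jaw":0.75},{"dp":[0.5,0.018,0.7],"rotation":[0,0,0.0018],"jaw":0.75},{"dp":[0.5,0.018,0.95],"rotation":[0,0,0.0018],"jaw":0.75},{"dp":[0.5,0.018,0.95],"rotation":[0,0,0.0018],"jaw":0.75},{"dp":[0.5,0.018,0.95],"rotation":[0,0,0.0018],"jaw":0.75}]' && python3 -m pendant '[{"dp":[0,0,0.15],"rotation":[0,0,0],"jaw":0.75},{"dp":[0,0,0.3],"rotation":[0,0,0],"jaw":0.75},{"dp":[0,0,0.4],"rotation":[0,0,0],"jaw":0.75},{"dp":[0,0,0.47],"rotation":[0,0,0],"jaw":0.75},{"dp":[0,0,0.515],"rotation":[0,0,0],"jaw":0.75},{"dp":[0,0,0.515],"rotation":[0,0,0],"jaw":0.75},{"dp":[0,0,0.515],"rotation":[0,0,0],"jaw":0.75}]'; python3 - <<'E'
from bench import r
from h import *
s=r.read_state(); move(s,[.5232,-.2696,.021],-10)
E
```

```text
time: 12.72
ee_pos: [0.5235, -0.272, 0.1009]
eef_rot: [0.767, 0.642, 0.001, 0.001]
ft_force: [1.0, -0.8, 0.3]
width: 0.0654
grip_force: 0.0
time: 13.6
ee_pos: [0.523, -0.2723, 0.0225]
eef_rot: [0.767, 0.642, 0.0, 0.0]
ft_force: [-0.1, 0.2, -0.0]
width: 0.0655
grip_force: 0.0
dp [ 0.0177 -0.0018  0.0099]
tool y heading deg -10.142048212167643
rot z frac -0.00039457836713232766 deg 0.14204821216763794
```

```bash
python3 -m pendant '[{"dp":[0.017,0,0.01],"rotation":[0,0,0],"jaw":0.75},{"dp":[0.017,0,0.01],"rotation":[0,0,0],"jaw":0.6},{"dp":[0.017,0,0.01],"rotation":[0,0,0],"jaw":0.2},{"dp":[0.017,0,0.01],"rotation":[0,0,0],"jaw":0.2},{"dp":[0.017,0,0.01],"rotation":[0,0,0],"jaw":0.2},{"dp":[0.017,0,0.01],"rotation":[0,0,0],"jaw":0.2},{"dp":[0.017,0,0.01],"rotation":[0,0,0],"jaw":0.2},{"dp":[0.017,0,0.01],"rotation":[0,0,0],"jaw":0.2}]' 50; python3 - <<'E'
from bench import r
s=r.read_state(); print(s["ee_pos"],s["width"],s["grip_force"])
E
```

```text
time: 14.6
ee_pos: [0.5232, -0.2696, 0.0205]
eef_rot: [0.767, 0.642, 0.0, -0.0]
ft_force: [-0.1, -0.2, 1.1]
width: 0.0348
grip_force: 50.0
[ 0.52316591 -0.26958485  0.0205205 ] 0.03483555157567582 49.99975430604536
```

```bash
python3 -m pendant '[{"dp":[0,0,-0.15],"rotation":[0,0,0],"jaw":0.2},{"dp":[0,0,-0.4],"rotation":[0,0,0],"jaw":0.2},{"dp":[0,0,-0.7],"rotation":[0,0,0],"jaw":0.2},{"dp":[0,0,-0.95],"rotation":[0,0,0],"jaw":0.2},{"dp":[0,0,-0.95],"rotation":[0,0,0],"jaw":0.2}]' && python3 -m pendant '[{"dp":[0.2,-0.02,-0.15],"rotation":[0,0,0],"jaw":0.2},{"dp":[0.45,-0.04,-0.3],"rotation":[0,0,0],"jaw":0.2},{"dp":[0.7,-0.07,-0.5],"rotation":[0,0,0],"jaw":0.2},{"dp":[0.87,-0.085,-0.5],"rotation":[0,0,0],"jaw":0.2},{"dp":[0.87,-0.085,-0.5],"rotation":[0,0,0],"jaw":0.2},{"dp":[0.87,-0.085,-0.5],"rotation":[0,0,0],"jaw":0.2}]'
cat > k.py <<'E'
import pickle
from bench import r,camera
from h import *
d={n:camera(n) for n in("wrist","scene","side")}; s=r.read_state(); pickle.dump((d,s),open("c6.pkl","wb"))
cv2.imwrite("pics/w6.png",d["wrist"]["image"][:,:,::-1]); print(s["ee_pos"],s["width"])
for n,c in d.items():
    P=deep(c); mx=c["image"].max(2); rel=(np.hypot(P[...,0]-.55,P[...,1]+.055)<.115)&(c["z_map"]>0)
    m=(rel&(abs(P[...,2]-.012)<.004)).astype(np.uint8); ct=max(cv2.findContours(m,0,1)[0],key=cv2.contourArea)
    q=plane(c,cv2.convexHull(ct).reshape(-1,2),.012); print(n,"plate",cv2.minAreaRect((q[:,:2]*1000).astype(np.float32)))
    m=rel&(abs(P[...,2]-.05)<.003)&(mx<90)&(np.hypot(P[...,0]-.55,P[...,1]+.055)<.047); q=P[m][:,:2]; A=np.c_[2*q,np.ones(len(q))]
    if len(q)<20: continue
    t=np.linalg.lstsq(A,(q**2).sum(1),rcond=None)[0]; print(" rim fit",t[:2],np.sqrt(t[2]+t[0]**2+t[1]**2),len(q),"z",np.median(P[m][:,2]),"circ",cv2.minEnclosingCircle(q.astype(np.float32)))
E
python3 k.py
```

```text
time: 15.22
ee_pos: [0.5245, -0.2707, 0.167]
eef_rot: [0.767, 0.642, 0.002, 0.002]
ft_force: [0.5, -0.9, -1.9]
width: 0.0348
grip_force: 50.0
time: 15.98
ee_pos: [0.533, -0.1396, 0.2377]
eef_rot: [0.767, 0.642, -0.0, -0.0]
ft_force: [0.2, 1.1, -1.8]
width: 0.0346
grip_force: 50.0
[ 0.53309411 -0.14009618  0.23779983] 0.03480375467758147
wrist plate ((550.1980590820312, -54.360389709472656), (148.41473388671875, 149.97918701171875), 79.88043212890625)
 rim fit [ 0.55059774 -0.0547317 ] 0.039306912376671076 896 z 0.050191569143674064 circ ((0.5503687262535095, -0.054402802139520645), 0.04328036308288574)
scene plate ((545.8203735351562, -57.98943328857422), (152.03994750976562, 151.53660583496094), 78.51765441894531)
 rim fit [ 0.54732572 -0.05491058] 0.040023954827783134 110 z 0.0493030590001628 circ ((0.5477288365364075, -0.05466540902853012), 0.044609442353248596)
side plate ((550.183837890625, -47.57769012451172), (151.49725341796875, 151.97640991210938), 80.85773468017578)
 rim fit [ 0.5503956  -0.05101516] 0.039819808342937954 80 z 0.04867236275056075 circ ((0.549389660358429, -0.05133091285824776), 0.044790755957365036)
```

View pics/w6.png

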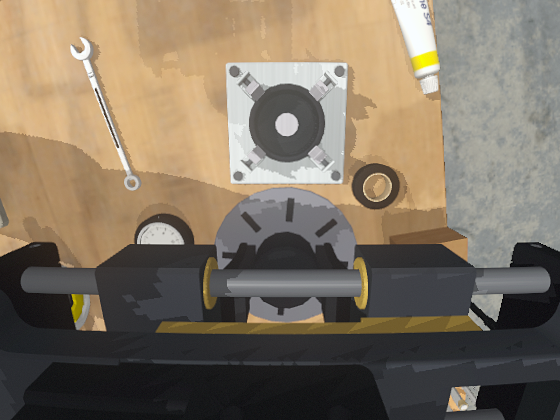

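The wrist view shows the case at (288,123) with the driver gone, and the held cover's flange at about (287,250). I'll fit the held cover's offset from the tool in the same camera.

```bash
python3 - <<'E'
import pickle
from h import *
from scipy.optimize import least_squares
d,s=pickle.load(open("c6.pkl","rb")); c=d["wrist"]; P=deep(c); T=s["ee_pos"]; q=R.from_quat(s["eef_rot"])
L=q.inv().apply((P-T).reshape(-1,3)).reshape(P.shape)
m=(c["z_map"]>0)&(abs(L[...,2]-.0025)<.006)&(np.hypot(L[...,0],L[...,1])<.05)
m=cv2.morphologyEx(m.astype(np.uint8),cv2.MORPH_OPEN,np.ones((3,3)))>0; print(m.sum(),"flange depth in tool z",np.median(L[m][:,2]))
X=np.c_[L[m][:,:2],np.ones(m.sum())]; k=np.linalg.lstsq(X,L[m][:,2],rcond=None)[0]; print("tilt x,y rad",k[:2])
ct=max(cv2.findContours(m.astype(np.uint8),0,1)[0],key=cv2.contourArea).reshape(-1,2)
pw=plane(c,ct,T[2]-np.median(L[m][:,2])); l=q.inv().apply(pw-T)[:,:2]; l=l[(np.hypot(*l.T)>.040)&(l[:,0]>.012)]
f=least_squares(lambda p:np.hypot(l[:,0]-p[0],l[:,1]-p[1])-p[2],[0,0,.044],loss="soft_l1",f_scale=.0005); print("cover centre in tool",f.x,len(l))
f=least_squares(lambda p:np.hypot(l[:,0]-p[0],l[:,1]-p[1])-.0442,[0,0],loss="soft_l1",f_scale=.0005); print("R fixed",f.x)
# case in the tool frame
C=np.array([.5504,-.0545,T[2]]); print("case in tool",q.inv().apply(C-T))
from bench import r
print(r.read_state()["ee_pos"]); 
E
```

```text
7861 flange depth in tool z 0.002014699389165703
tilt x,y rad [3.08838323e-05 1.82454274e-04]
cover centre in tool [0.00111494 0.00014621 0.04306449] 177
R fixed [-0.00024946  0.00018126]
case in tool [ 8.73096277e-02  1.79651775e-03 -3.83503054e-05]
[ 0.53309411 -0.14009618  0.23779983]
```

```bash
python3 -m pendant '[{"dp":[0.25,0.005,0.1],"rotation":[0,0,0],"jaw":0.2},{"dp":[0.5,0.012,0.3],"rotation":[0,0,0],"jaw":0.2},{"dp":[0.582,0.012,0.6],"rotation":[0,0,0],"jaw":0.2},{"dp":[0.582,0.012,0.85],"rotation":[0,0,0],"jaw":0.2},{"dp":[0.582,0.012,0.92],"rotation":[0,0,0],"jaw":0.2},{"dp":[0.582,0.012,0.92],"rotation":[0,0,0],"jaw":0.2},{"dp":[0.582,0.012,0.92],"rotation":[0,0,0],"jaw":0.2},{"dp":[0.582,0.012,0.92],"rotation":[0,0,0],"jaw":0.2}]' ; python3 - <<'E'
from bench import r
from h import *
s=r.read_state(); move(s,[.5504,-.0545,.075],-10); print(s["ee_pos"],s["ft_force"])
E
```

```text
time: 17.12
ee_pos: [0.5515, -0.0533, 0.1012]
eef_rot: [0.767, 0.642, 0.001, 0.0]
ft_force: [-0.6, -0.7, -1.0]
width: 0.0345
grip_force: 50.0
dp [-0.0091 -0.006   0.1748]
tool y heading deg -10.144246506571319
rot z frac -0.0004006847404758887 deg 0.14424650657131993
[ 0.55147202 -0.0533336   0.10121682] [-0.64228966 -0.69609975 -1.0176569 ]
```

```bash
python3 -m pendant '[{"dp":[-0.008,-0.006,0.05],"rotation":[0,0,0],"jaw":0.2},{"dp":[-0.008,-0.006,0.1],"rotation":[0,0,0],"jaw":0.2},{"dp":[-0.008,-0.006,0.15],"rotation":[0,0,0],"jaw":0.2},{"dp":[-0.008,-0.006,0.18],"rotation":[0,0,0],"jaw":0.2},{"dp":[-0.008,-0.006,0.18],"rotation":[0,0,0],"jaw":0.2},{"dp":[-0.008,-0.006,0.18],"rotation":[0,0,0],"jaw":0.2}]' ; python3 - <<'E'
from bench import r
from h import *
s=r.read_state(); move(s,[.5504,-.0545,.0565],-10); print(s["ee_pos"],s["ft_force"],s["torque"])
E
```

```text
time: 17.88
ee_pos: [0.5498, -0.0543, 0.0732]
eef_rot: [0.767, 0.642, 0.0, 0.0]
ft_force: [-0.1, -0.8, -0.8]
width: 0.0347
grip_force: 50.0
dp [-0.0007  0.0044  0.1112]
tool y heading deg -10.135309139374634
rot z frac -0.000375858720485093 deg 0.13530913937463349
[ 0.54976139 -0.05427841  0.07317854] [-0.13956411 -0.78847343 -0.78572292] [-0.07161909  0.07551057 -0.03470682]
```

```bash
python3 -m pendant '[{"dp":[0,0.003,0.015],"rotation":[0,0,0],"jaw":0.2},{"dp":[0,0.003,0.03],"rotation":[0,0,0],"jaw":0.2},{"dp":[0,0.003,0.04],"rotation":[0,0,0],"jaw":0.2},{"dp":[0,0.003,0.04],"rotation":[0,0,0],"jaw":0.2},{"dp":[0,0.003,0.04],"rotation":[0,0,0],"jaw":0.2}]' ; python3 -c '
from bench import r
s=r.read_state();print(s["ee_pos"],s["ft_force"],s["torque"])'
```

```text
time: 18.5
ee_pos: [0.5503, -0.0544, 0.0673]
eef_rot: [0.767, 0.642, 0.0, 0.0]
ft_force: [-0.5, 0.4, 4.5]
width: 0.0347
grip_force: 50.0
[ 0.55033705 -0.05443629  0.06730343] [-0.46172032  0.41953886  4.4538215 ] [-0.13432815  0.20986787 -0.0107865 ]
```

The spigot is in the cup with no side load, and the catches are beginning to bear. Press on.

```bash
python3 -m pendant '[{"dp":[0,0,0.015],"rotation":[0,0,0],"jaw":0.2},{"dp":[0,0,0.03],"rotation":[0,0,0],"jaw":0.2},{"dp":[0,0,0.04],"rotation":[0,0,0],"jaw":0.2},{"dp":[0,0,0.04],"rotation":[0,0,0],"jaw":0.2}]' 60; python3 -m pendant '[{"dp":[0,0,0.01],"rotation":[0,0,0],"jaw":0.2},{"dp":[0,0,0.02],"rotation":[0,0,0],"jaw":0.2},{"dp":[0,0,0.02],"rotation":[0,0,0],"jaw":0.2}]'
```

```text
time: 19.0
ee_pos: [0.5512, -0.0545, 0.0623]
eef_rot: [0.767, 0.642, 0.001, 0.001]
ft_force: [-2.3, 0.2, 13.4]
width: 0.0349
grip_force: 60.0
time: 19.38
ee_pos: [0.5498, -0.0542, 0.0577]
eef_rot: [0.767, 0.642, -0.0, -0.0]
ft_force: [-0.0, -0.8, -1.4]
width: 0.0347
grip_force: 60.0
```

```bash
python3 -m pendant '[{"dp":[0,0,0.004],"rotation":[0,0,0],"jaw":0.2},{"dp":[0,0,0.008],"rotation":[0,0,0],"jaw":0.2},{"dp":[0,0,0.008],"rotation":[0,0,0],"jaw":0.2},{"dp":[0,0,0.008],"rotation":[0,0,0],"jaw":0.2}]'
```

```text
time: 19.88
ee_pos: [0.55, -0.0543, 0.0568]
eef_rot: [0.767, 0.642, 0.0, -0.0]
ft_force: [-0.6, 0.1, -1.6]
width: 0.0349
grip_force: 60.0
```

```bash
python3 -m pendant '[{"dp":[0,0,0.003],"rotation":[0,0,0],"jaw":0.2},{"dp":[0,0,0.005],"rotation":[0,0,0],"jaw":0.2},{"dp":[0,0,0.005],"rotation":[0,0,0],"jaw":0.2},{"dp":[0,0,0.005],"rotation":[0,0,0],"jaw":0.2}]'
```

```text
time: 20.38
ee_pos: [0.5501, -0.0543, 0.0565]
eef_rot: [0.767, 0.642, 0.0, -0.0]
ft_force: [-2.8, 0.4, 5.7]
width: 0.0348
grip_force: 60.0
```

```bash
python3 -m pendant '[{"dp":[0,0,0.002],"rotation":[0,0,0],"jaw":0.2},{"dp":[0,0,0.002],"rotation":[0,0,0],"jaw":0.2},{"dp":[0,0,0.002],"rotation":[0,0,0],"jaw":0.2}]'; python3 - <<'E'
from bench import r,camera
from h import *
for n in("scene","side"):
    c=camera(n); P=deep(c); a=(np.hypot(P[...,0]-.55,P[...,1]+.055)<.05)&(c["z_map"]>0)&(P[...,2]>.048)&(P[...,2]<.060); print(n,"flange z",np.percentile(P[a][:,2],[10,50,90]).round(4),a.sum())
    u=slice(150,260) ; cv2.imwrite(f"pics/{n}7.png",cv2.resize(c["image"][150:260,220:360,::-1],None,fx=4,fy=4,interpolation=cv2.INTER_CUBIC)) if n=="scene" else 0
s=r.read_state();print(s["ee_pos"],s["ft_force"],s["torque"],s["time"])
E
```

```text
time: 20.75
ee_pos: [0.5501, -0.0543, 0.0564]
eef_rot: [0.767, 0.642, 0.0, -0.0]
ft_force: [-4.4, 0.7, 9.3]
width: 0.0347
grip_force: 60.0
scene flange z [0.0511 0.054  0.0572] 281
side flange z [0.0495 0.0531 0.0571] 287
[ 0.55011839 -0.05430216  0.05646045] [-5.33729841  0.22828415 10.15390055] [0.09302736 1.13385746 0.01627147] 20.85
```

View pics/scene7.png

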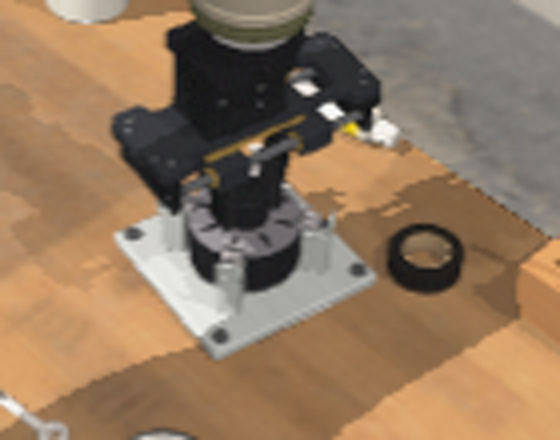

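The cover sits flat in the case with its flange top at 54 mm, and the push is about 11–12 N. I'll check that it holds steady, then hand in.

```bash
python3 -m pendant '[{"dp":[0,0,0],"rotation":[0,0,0],"jaw":0.2},{"dp":[0,0,0],"rotation":[0,0,0],"jaw":0.2},{"dp":[0,0,0],"rotation":[0,0,0],"jaw":0.2},{"dp":[0,0,0],"rotation":[0,0,0],"jaw":0.2},{"dp":[0,0,0],"rotation":[0,0,0],"jaw":0.2},{"dp":[0,0,0],"rotation":[0,0,0],"jaw":0.2}]'
```

```text
time: 21.6
ee_pos: [0.5501, -0.0543, 0.0564]
eef_rot: [0.767, 0.642, 0.0, -0.0]
ft_force: [-4.0, 0.5, 10.2]
width: 0.0343
grip_force: 60.0
```

```bash
python3 -c '
from bench import r
print(r.close_job())'
```

```text
the job is handed in; nothing more can be done
None
```

The screwdriver is on the bench and the cover is pressed home, still held with a steady push of about 11–12 N; I took the catches as snapped from the force drop and the flange height, not from reading them directly. I handed the job in at about 21.6 s and it returned no verdict.

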